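# Close the fuse holder shell and present the opened lockout lock

## Task

Get the empty fuse holder ready for lockout: first swing its black hinged shell fully shut so that the two halves meet edge to edge, then turn the dial of the combination lock clockwise, click by click, until the pointed end of its grip bar points at the shackle, and pull the shackle out to its stop. Then lift the lock by its body out of its nest and finish while still holding it, level and still, with the open shackle's loop about 8 cm straight above the eye of the shell's hasp. Leave the bolts, fuse carrier and fuse where they are.

Things in the scene. Friction and masses are not known exactly. Their poses are not given: they have to be found in the camera images.
- shell: fixed black bakelite fuse holder shell, 90 (x) x 110 (y) mm seen from above; origin under its centre on the shelf, z up. The lower half is 32 mm high; the upper half is hinged along the far (+x) top edge and, shut, makes the whole 57 mm high. On the near (-x) side each half carries a 26 x 26 mm steel hasp tab, 4 mm thick, with a 12 mm eye. At reset its yaw is within 0.35 rad of 0
- shell_lid (a joint): hinge of the upper shell half: 0 = shut, edges touching (the hinge's end stop); grows as the lid's near edge swings up, 1.5 = fully open. Starts 0.6 to 1.1 and stays where it is left (friction about 0.12 N m). Shut it by pushing on the outside of its top, near the free edge, along the arc about the hinge
- shell_hinge (a point): point at the middle of the shell's hinge line, 32 mm above the shelf; the line runs along the shell's y axis; x points from the hasp side to the hinge side
- lid_edge (a point): point on the outer top face of the upper shell half, 10 mm from its free edge, 80 mm from the hinge line along the lid (25 mm off the split plane); moves with the lid; its z axis is the lid's outward normal
- hasp_eye (a point): fixed: top centre of the eye of the closed hasp, 57 mm out from the shell's centre on its -x side, 36 mm above the shelf
- nest: fixed aluminium nest for the lock, base plate 92 x 76 x 12 mm, with six 16 mm high stops on it: two at each long side (27 mm either way from the middle, 8 mm long, so 46 mm is free between them) and one, 18 mm wide, at each end. Origin under its centre on the shelf; x points along the shackle
- lock_center (a point): centre of the loose combination lock's brass body, 64 (x) x 58 (y) x 32 (z) mm, about 0.5 kg, lying face up in the nest, this point 28 mm above the shelf. x points along the shackle, at reset to the robot's right (-y) within 0.45 rad; z up out of the dial face. Grip it across its 58 mm between the nest's side stops, straddling the dial (top 40 mm above this point)
- lock_dial (a joint): dial on the lock's face; 0 = the pointed end of the bar (the other is square) points along the lock's +x, at the shackle: only there (within about 0.13 rad) is the shackle free. Grows clockwise seen from above; range -1.8 to 0.8. Sprung notches every 0.524 rad (30 degrees), felt as clicks of about 0.04 N m. Starts one or two clicks counter-clockwise of 0 (-0.52 or -1.05)
- dial_grip (a point): centre of the dial's steel grip bar, 34 mm long plus a 5 mm point at the +x end (this point's x axis, which turns with the dial), 10 mm wide (y), 18 mm high; this point lies 9 mm above the 44 mm dial disc and 31 mm above lock_center
- lock_shackle (a joint): how far the shackle is drawn out of the lock along the lock's +x, m: 0 = home, 0.02 = open at its stop. About 3 N of friction; it stays where it is left. Blocked (1 to 3 mm of play) unless the dial is at 0
- shackle_bar (a point): middle of the shackle's cross bar, 8 mm round steel, straight for 26 mm along this point's y; x is the pulling direction. 28 mm above the shelf, 84 mm from the lock's centre when home. Inside the loop 32 mm are free between the legs and 39 mm between bar and nest stop
- loop_center (a point): middle of the shackle's loop: 24 mm back from the cross bar towards the lock, same height; 60 mm from lock_center along its x with the shackle home, 80 mm when open. Moves with the shackle
- lock: the same combination lock, origin at the centre of its underside, 16 mm below lock_center. It has about 1 mm of play in the nest and lifts straight up out of it
- bolt_a: bystander: brass bolt with nut standing on its head, 24 mm wide, 45 mm high; origin underneath
- bolt_b: bystander: a second such brass bolt
- carrier: bystander: grey fuse carrier, 34 x 70 x 39 mm; origin underneath
- fuse: bystander: white ceramic fuse with brass blades, lying, 22 x 74 x 22 mm; origin underneath
- nest_top (a point): top centre of the nest's base plate, 12 mm above the shelf, under the lock
Not all that is in view belongs to the job. Of the things like the shell, leave any that is green, orange or yellow; of the rest the larger one is meant.

How it is judged:
By the outcome, as a careful person would: the job done as asked, in the order asked, and still so for the second after the job is handed in, while the arm keeps its last pose, push and grip.
It also fails if it takes over 72 s, if anything falls off the work surface, if the arm or the gripper's body presses on something with over 40 N, if the wrist force passes 120 N, or if a joint passes its speed limit or range.

## Robot

A 7-joint arm with a two-finger parallel gripper is mounted at the origin on the work surface. World frame = base frame: x ahead of the robot, y to its left, z up, the work surface at z = 0. Lengths are in m, angles in rad, forces in N, time in s.
With the tool pointing down it reaches from about 0.425 to 0.925 m from the base axis. Payload 6.8 kg.
Tool frame: the origin (TCP) lies on the centre line of the jaws, within the pads' length; the fingertips stand 14 mm ahead of it and the grasp point (between the pads) lies 5 mm behind it (bot.finger_overhang is the distance from the TCP to the fingertips, in m); z points along the fingers, y is the line along which they close (so a half turn about z gives the same grasp; the last joint's range is limited). The gripper opens to 85 mm and grips with 20 to 120 N. Pads are 22 mm wide; open, the fingers measure 114 mm over their backs; the gripper's body (76 mm by 85 mm) begins 54 mm behind the grasp point. The pads swing forward as they close: fully open they stand 13 mm farther back than shut.
Start: joints at [-1.217, 0.477, 0.022, 1.555, -0.011, 1.109, -0.083], TCP at [0.301, 0.604, 0.216] pointing down, gripper open.
Joint ranges: [-2.96, 2.96], [-0.34, 2.1], [-1.41, 1.46], [0.24, 2.44], [-1.37, 4.51], [0.17, 1.92], [-2.96, 2.96]. Speed limits (rad/s): [2.39, 2.39, 3.14, 3.14, 3.14, 3.14, 3.14].

## Interface

Orientations are given as a unit quaternion [w, x, y, z].
In Python, from station import bot gives the robot as it stands.
- The arm moves only by the shell command python3 -m inch 'ROWS' [OPENING] [FORCE]. ROWS is JSON, a list of rows, each a list of 4 numbers: the shift along the tool's x, y, z in m, then the turn about the tool's z in degrees. A call has 1 to 12 rows; each row shifts and turns the commanded pose from where the row before left it, along the tool's axes as they then stand; what a row does not reach is not made up. A row lasts 1/10 s, in which the tool goes at most 50 mm and 8.59 degrees, less where a joint would pass 70% of its speed; a pose out of reach is approached as far as the arm can. A call is refused whole if a number of a shift passes 0.05 or a number of a turn 8.59, either way. A call with a gripper value outside its range is refused whole. OPENING is the finger opening in m, from 0 to 0.0854, set as the call begins (- or left out, the last holds). The fingers move at their own pace and stop on an object; FORCE is the grip in N (left out, the last holds). Time passes only in rows, so rows that do not move let the fingers close. It gives the time, the measured TCP pose, the force, the opening and the grip force at its end, in the units of the state.
- bot.get_obs(): the state, without advancing time (a new reading comes with each control period).
- bot.read_camera(name): name is "scene" or "top" or "wrist"; returns a dict with "color" (420x560x3 uint8, red, green, blue), "mtx" (3x3 intrinsics, pixels), "world_from_camera" (4x4, takes a point from camera to world coordinates); the wrist camera has in their place "hand_eye" (4x4, takes a point from camera to tool coordinates, whose origin is the TCP and whose axes are the flange's). Camera axes: x right, y up, looking along -z (the intrinsics and any distortion apply to the point x, -y, -z); pixel columns grow to the right and rows downward; lengths in m; the calibration is good to about 2 mm. The wrist camera is an equidistant fisheye: a pixel r from the principal point sees the ray r / f radians off the axis. A picture is of the moment at which its call begins: read the wrist's pose just before it. There is no depth.
- bot.hand_in(): hands the job in; it is judged then, once.
The state is a dict: "t": time; "q": joint angles; "joint_vel": joint speeds; "joint_torque": joint torques, N m; "eef_pos": TCP position; "tool_rot": TCP orientation; "contact_force": force on the tool from outside, world axes, zero at the start; "torque": the same for the moment, N m; "gripper_width": opening from 0.0 (shut) to 1.0 (fully open); "grasp_force": force on a finger pad.
Only numpy, scipy, OpenCV 4.12 (cv2) and the standard library are available. Lean on these libraries where they do the work, as an engineer would, in place of code of your own. Each camera call takes 0.05 s, during which the arm holds its last target. There are 200 camera calls.

## Working session

There is one attempt and no reset: what is moved stays moved. The work goes in short steps, Python scripts to look and compute and a shell command to move; the robot and the scene stay as the last step left them, time stands still between calls to the robot, and variables do not carry over. Pictures are saved under pics/ and viewed, at most 10 in all, crops included, and the job is handed in when it is done.

```bash
ls; mkdir -p pics; python3 - <<'E'
from station import bot
import cv2, numpy as np
o=bot.get_obs(); print({k:np.round(v,3).tolist() for k,v in o.items()}); print(bot.finger_overhang)
ims=[]
for n in("scene","top"):
    c=bot.read_camera(n); np.savez(f"{n}.npz",**c)
    cv2.imwrite(f"pics/{n}0.png",c["color"][:,:,::-1]); print(n,c["mtx"].round(1).tolist(),c["world_from_camera"].round(3).tolist())
E
```

```text
pics
{'t': 0.0, 'q': [-1.217, 0.478, 0.022, 1.556, -0.011, 1.109, -0.083], 'joint_vel': [0.001, 0.001, 0.0, 0.001, 0.001, 0.002, -0.001], 'joint_torque': [-0.001, -59.645, 1.608, -28.12, 0.013, 0.009, -0.0], 'eef_pos': [0.3, 0.604, 0.215], 'tool_rot': [-0.0, 0.229, 0.973, -0.001], 'contact_force': [0.39, 0.428, 0.762], 'torque': [0.015, -0.009, 0.072], 'grasp_force': 0.0, 'gripper_width': 1.0}
0.014
scene [[425.0, 0.0, 273.9], [0.0, 425.0, 206.0], [0.0, 0.0, 1.0]] [[0.656, -0.458, 0.6, 1.02], [0.755, 0.414, -0.509, -0.461], [-0.016, 0.787, 0.617, 0.561], [0.0, 0.0, 0.0, 1.0]]
top [[398.7, 0.0, 278.3], [0.0, 398.7, 211.7], [0.0, 0.0, 1.0]] [[-0.001, 0.996, -0.085, 0.49], [-1.0, 0.0, 0.02, -0.07], [0.02, 0.085, 0.996, 0.862], [0.0, 0.0, 0.0, 1.0]]
```

View pics/scene0.png

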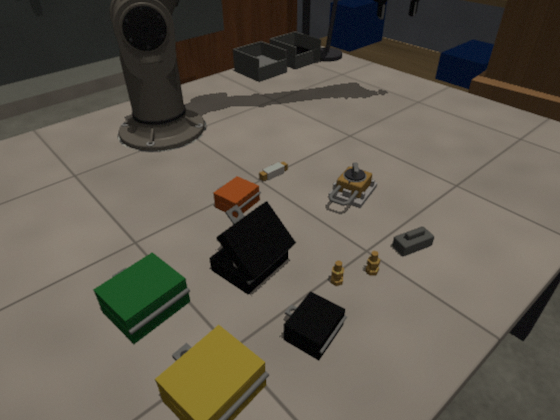

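View pics/top0.png

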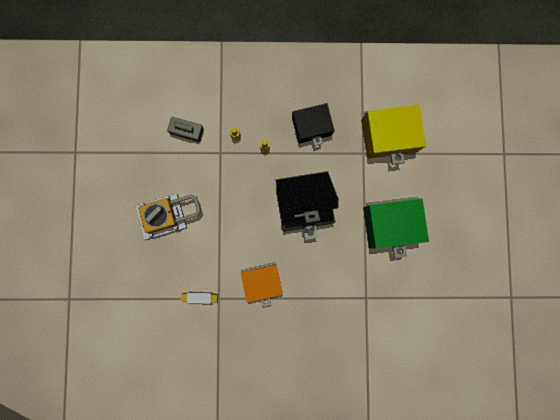

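The top view shows the large black shell open at about (307,205) with its lower hasp at (309,234). The lock is at (157,215) with its shackle toward (195,207). I'll enlarge both.

```bash
cat > h.py <<'E'
import numpy as np, cv2
from scipy.spatial.transform import Rotation as R
def ray(c,uv):
    M=c["world_from_camera"]; K=c["mtx"]
    d=np.array([(uv[0]-K[0,2])/K[0,0],-(uv[1]-K[1,2])/K[1,1],-1.]); return M[:3,3],M[:3,:3]@d
def plane(c,uv,z):
    o,d=ray(c,uv); return o+d*(z-o[2])/d[2]
def proj(c,p):
    M=np.linalg.inv(c["world_from_camera"]); q=M[:3,:3]@np.asarray(p)+M[:3,3]; K=c["mtx"]
    return np.array([K[0,0]*q[0]/-q[2]+K[0,2],K[1,1]*-q[1]/-q[2]+K[1,2]])
def tooly(rot): return R.from_quat([rot[1],rot[2],rot[3],rot[0]])
def gam(a,g=.6): return (255*(a/255.)**g).astype(np.uint8)
E
python3 - <<'E'
from h import *
t=np.load("top.npz")["color"]; s=np.load("scene.npz")["color"]
f=lambda a:cv2.resize(gam(a),(400,300),interpolation=cv2.INTER_CUBIC)
A=np.vstack([np.hstack([f(t[165:240,260:360]),f(t[180:255,125:225])]),np.hstack([f(s[195:300,200:340]),f(s[155:215,315:395])])])
cv2.imwrite("pics/z.png",A[:,:,::-1])
E
```

```text
(no output)
```

View pics/z.png

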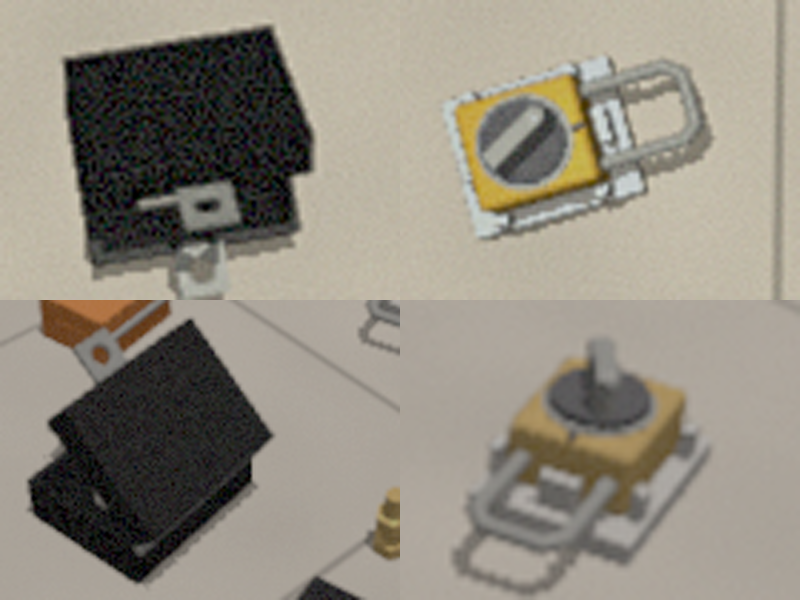

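```bash
python3 - <<'E'
from h import *
from station import bot
t=dict(np.load("top.npz")); s=dict(np.load("scene.npz"))
T=lambda u,v:(260+u/4,165+v/4); L=lambda u,v:(125+(u-400)/4,180+v/4)
p=lambda n,x:print(n,np.round(x,4))
e=plane(t,T(201,264),.032); p("eye",e)
a=plane(t,T(89,245),.032);b=plane(t,T(299,222),.032);p("near edge L",a);p("near edge R",b);p("len",np.linalg.norm(a-b))
# lid vs scene: free edge outer corner triang
up=plane(t,T(208,205),.1); p("uppertab",up)
# brass body via mask on top
hsv=cv2.cvtColor(t["color"],cv2.COLOR_RGB2HSV)
m=cv2.inRange(hsv,(14,120,90),(32,255,255)); m[:, :130]=0; m[:,190:]=0; m[:190]=0; m[245:]=0
c=max(cv2.findContours(m,0,2)[0],key=cv2.contourArea); r=cv2.minAreaRect(cv2.convexHull(c)); print(r)
bp=cv2.boxPoints(r); w=np.array([plane(t,q,.044) for q in bp]); p("corners",w); p("c",w.mean(0))
dial=plane(t,L(522,142),.050); p("dial",dial)
bar=plane(t,L(687,100),.028); p("bar",bar)
b1=plane(t,L(545,112),.068);b2=plane(t,L(488,162),.068);p("gripbar",[b1,b2])
o=bot.get_obs(); p("toolR",tooly(o["tool_rot"]).as_matrix())
# lid angle: eye of upper tab: triangulate scene/top
S=lambda u,v:(200+u*.35,195+(v-300)*.35)
o1,d1=ray(t,T(207,206));o2,d2=ray(s,S(103,352))
k=np.linalg.lstsq(np.c_[d1,-d2],o2-o1,rcond=None)[0];p("upper eye",[o1+k[0]*d1,o2+k[1]*d2])
E
```

```text
eye [ 0.5203 -0.1532  0.032 ]
near edge L [ 0.5302 -0.0948  0.032 ]
near edge R [ 0.5422 -0.2048  0.032 ]
len 0.1106
uppertab [ 0.5461 -0.15    0.1   ]
((156.0094451904297, 215.28302001953125), (27.1973876953125, 30.906124114990234), 74.05460357666016)
corners [[0.5703 0.2021 0.044 ]
 [0.5879 0.142  0.044 ]
 [0.5341 0.1256 0.044 ]
 [0.5168 0.1855 0.044 ]]
c [0.5522 0.1638 0.044 ]
dial [0.5513 0.1631 0.05  ]
bar [0.575  0.0841 0.028 ]
gripbar [[0.5649 0.147  0.068 ]
 [0.54   0.1745 0.068 ]]
toolR [[-8.953e-01  4.455e-01 -6.000e-04]
 [ 4.455e-01  8.953e-01 -1.500e-03]
 [-1.000e-04 -1.700e-03 -1.000e+00]]
upper eye [[ 0.5452 -0.1489  0.1054]
 [ 0.5478 -0.1454  0.1052]]
```

```bash
cat >> h.py <<'E'
def go(tgt,yaw=None):
    "shift in tool axes to a TCP target, after-turn in deg so that tool y has world angle yaw (mod 180)"
    from station import bot
    o=bot.get_obs(); M=tooly(o["tool_rot"]).as_matrix(); d=M.T@(np.array(tgt)-o["eef_pos"])
    a=np.degrees(np.arctan2(M[1,1],M[0,1])); s=f"t {o['t']:.1f} pos {np.round(o['eef_pos'],4)} F {np.round(o['contact_force'],1)} w {o['gripper_width']:.3f} gf {o['grasp_force']:.0f} ya {a:.1f} shift {np.round(d,4)}"
    if yaw is not None: s+=f" turn {(a-yaw+90)%180-90:.1f}"
    print(s)
E
python3 -m inch '[[-0.0325,-0.0303,0,0],[-0.0325,-0.0303,0,0],[-0.0325,-0.0303,0,0],[-0.0325,-0.0303,0,0],[-0.0325,-0.0303,0,0],[-0.0325,-0.0303,0,0],[-0.0325,-0.0303,0,0],[-0.0325,-0.0303,0,0],[-0.0325,-0.0303,0,0]]' 0.0
python3 -c "from h import *;go([.581,-.145,.15],6.9)"
```

```text
t: 1.0
eef_pos: [0.4412, 0.2279, 0.2162]
tool_rot: [-0.0, 0.229, 0.973, -0.0]
contact_force: [0.7, 0.7, 0.2]
gripper_width: 0.006
grasp_force: 0.0
t 1.0 pos [0.4412 0.2279 0.2162] F [0.7 0.7 0.2] w 0.006 gf 0 ya 63.5 shift [-0.2913 -0.2716  0.0662] turn 56.6
```

```bash
python3 -m inch '[[-0.0325,-0.0303,0,0],[-0.0325,-0.0303,0,0],[-0.0325,-0.0303,0,0],[-0.0325,-0.0303,0,0],[-0.0325,-0.0303,0,0],[-0.0325,-0.0303,0,0],[-0.0325,-0.0303,0,0],[-0.0325,-0.0303,0,0],[-0.0313,-0.0292,0,0],[0,0,0,0]]'
python3 - <<'E'
from h import *; from station import bot
go([.581,-.145,.12],6.9)
o=bot.get_obs(); c=bot.read_camera("wrist"); print(c["mtx"].round(1).tolist(),c["hand_eye"].round(3).tolist())
cv2.imwrite("pics/w1.png",gam(c["color"],.5)[:,:,::-1]); np.savez("w1.npz",pos=o["eef_pos"],rot=o["tool_rot"],**c)
E
```

```text
t: 2.0
eef_pos: [0.581, -0.1505, 0.2163]
tool_rot: [0.001, 0.233, 0.972, -0.002]
contact_force: [-0.4, -0.8, -0.2]
gripper_width: -0.004
grasp_force: 0.0
t 2.0 pos [ 0.581  -0.1505  0.2163] F [-0.4 -0.8 -0.2] w -0.004 gf 0 ya 63.0 shift [0.0027 0.0052 0.0963] turn 56.1
[[325.2, 0.0, 276.8], [0.0, 325.2, 207.7], [0.0, 0.0, 1.0]] [[0.001, 0.945, 0.326, 0.085], [1.0, -0.0, -0.001, 0.001], [-0.001, 0.326, -0.945, -0.157], [0.0, 0.0, 0.0, 1.0]]
```

View pics/w1.png

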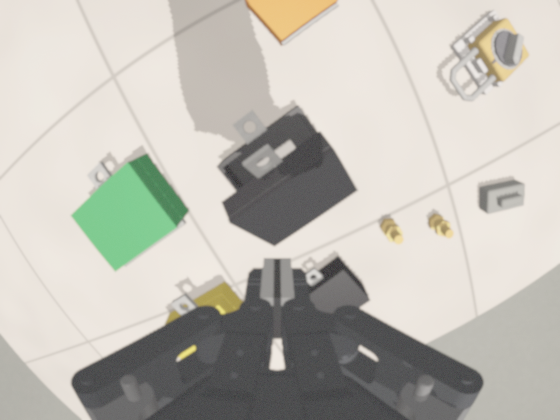

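The wrist view shows the lower hasp eye at (250,126), the upper eye at (263,161) and the lid's free edge from (224,205) to (320,135). I'll cast rays through these points.

```bash
cat >> h.py <<'E'
def wray(w,uv):
    K=w["mtx"]; H=w["hand_eye"]; a=np.array([(uv[0]-K[0,2])/K[0,0],(uv[1]-K[1,2])/K[1,1]]); r=np.linalg.norm(a)
    d=np.array([a[0]/r*np.sin(r),-a[1]/r*np.sin(r),-np.cos(r)]); M=tooly(w["rot"]).as_matrix()
    return M@H[:3,3]+w["pos"], M@H[:3,:3]@d
def wplane(w,uv,z):
    o,d=wray(w,uv); return o+d*(z-o[2])/d[2]
def tri(r1,r2):
    (o1,d1),(o2,d2)=r1,r2; k=np.linalg.lstsq(np.c_[d1,-d2],o2-o1,rcond=None)[0]; a,b=o1+k[0]*d1,o2+k[1]*d2
    return (a+b)/2,np.linalg.norm(a-b)
E
python3 - <<'E'
from h import *
w=dict(np.load("w1.npz"));t=dict(np.load("top.npz"))
T=lambda u,v:(260+u/4,165+v/4)
print("eye",wplane(w,(250,126),.032)); print("up eye",tri(ray(t,T(207,206)),wray(w,(262.5,161))))
print("lid free edge corners at z~.11",wplane(w,(224,205),.11),wplane(w,(320,135),.11))
E
```

```text
eye [ 0.51799602 -0.14878948  0.032     ]
up eye (array([ 0.54603223, -0.14728328,  0.10268088]), np.float64(0.0040379202331170035))
lid free edge corners at z~.11 [ 0.56423939 -0.19172726  0.11      ] [ 0.54721007 -0.09282226  0.11      ]
```

```bash
python3 -m inch '[[0.0015,0.0025,0.038,0],[0.0015,0.0025,0.038,0],[0,0,0.010,0],[0.0082,-0.0057,0.011,0],[0.0074,-0.0051,0.011,0],[0.0058,-0.004,0.013,0],[0.0049,-0.0034,0.012,0],[0.0033,-0.0023,0.008,0]]'
python3 -c "from h import *;go([.548,-.147,.069])"
```

```text
t: 2.85
eef_pos: [0.5397, -0.143, 0.0751]
tool_rot: [-0.004, 0.229, 0.973, -0.0]
contact_force: [-18.8, -1.1, 19.1]
gripper_width: -0.002
grasp_force: 12.4
t 2.9 pos [ 0.5397 -0.143   0.0751] F [-18.8  -1.1  19.1] w -0.002 gf 12 ya 63.5 shift [-0.0093  0.0002  0.006 ]
```

```bash
python3 -m inch '[[0,0,0,0],[0,0,0,0]]'
python3 - <<'E'
from h import *; from station import bot
go([.55,-.143,.069])
s=bot.read_camera("scene")["color"]; w=bot.read_camera("wrist")["color"]
A=np.hstack([cv2.resize(gam(s[180:300,180:320],.5),(400,343)),cv2.resize(gam(w[60:270,180:425],.5),(400,343))])
cv2.imwrite("pics/a2.png",A[:,:,::-1])
E
```

```text
t: 3.05
eef_pos: [0.5387, -0.1432, 0.0746]
tool_rot: [-0.005, 0.23, 0.973, -0.001]
contact_force: [-14.0, -1.1, 9.6]
gripper_width: 0.001
grasp_force: 8.6
t 3.0 pos [ 0.5387 -0.1432  0.0746] F [-14.   -1.1   9.6] w 0.001 gf 9 ya 63.4 shift [-0.0101  0.0052  0.0054]
```

View pics/a2.png

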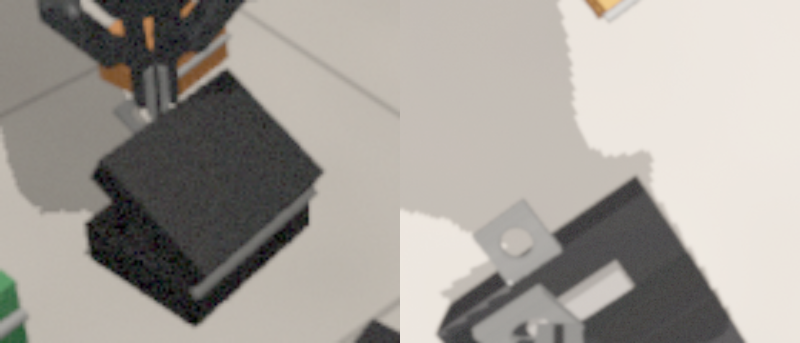

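The tip slid off in front of the free edge, and the lid is still about 0.5 rad open. I'll lift, go further in and push straight down.

```bash
python3 -m inch '[[0.007,-0.004,-0.01,0],[0,0,-0.04,0],[0,0,-0.03,0],[0,0,0,0]]'
python3 -c "from h import *;go([.580,-.143,.14])"
```

```text
t: 3.55
eef_pos: [0.54, -0.1436, 0.1603]
tool_rot: [0.005, 0.229, 0.973, 0.001]
contact_force: [0.5, 1.3, -0.1]
gripper_width: -0.0
grasp_force: 0.0
t 3.5 pos [ 0.54   -0.1436  0.1603] F [ 0.5  1.3 -0.1] w -0.000 gf 0 ya 63.5 shift [-0.0354  0.0182  0.0207]
```

```bash
python3 -m inch '[[-0.0355,0.0185,0,0],[0,0,0.03,0],[0,0,0.015,0],[0,0,0.01,0],[0,0,0.01,0],[0,0,0.01,0],[0,0,0,0]]'
python3 -c "from h import *;go([.57,-.143,.07])"
```

```text
t: 4.25
eef_pos: [0.5758, -0.142, 0.0793]
tool_rot: [-0.001, 0.229, 0.973, -0.0]
contact_force: [-0.3, -0.0, 0.1]
gripper_width: 0.003
grasp_force: 0.0
t 4.2 pos [ 0.5758 -0.142   0.0793] F [-0.3 -0.   0.1] w 0.003 gf 0 ya 63.5 shift [ 0.0047 -0.0034  0.0093]
```

```bash
python3 -m inch '[[0.004,-0.003,0.003,0],[0.004,-0.003,0.003,0],[0,0,0.003,0],[0,0,0.003,0],[0,0,0.002,0],[0,0,0,0]]'
python3 -c "from h import *;go([.57,-.143,.07])"
```

```text
t: 4.85
eef_pos: [0.5668, -0.144, 0.0662]
tool_rot: [-0.0, 0.229, 0.973, -0.0]
contact_force: [0.8, 0.2, 0.3]
gripper_width: 0.001
grasp_force: 0.3
t 4.8 pos [ 0.5668 -0.144   0.0662] F [0.8 0.2 0.3] w 0.001 gf 0 ya 63.5 shift [-0.0024  0.0023 -0.0038]
```

```bash
python3 -m inch '[[0,0,0.002,0],[0,0,0.002,0],[0,0,0,0]]'
python3 - <<'E'
from h import *; from station import bot
go([.57,-.143,.07])
s=bot.read_camera("scene")["color"]; w=bot.read_camera("wrist")["color"]
A=np.hstack([cv2.resize(gam(s[180:300,180:320],.5),(400,343)),cv2.resize(gam(w[60:340,150:476],.5),(400,343))])
cv2.imwrite("pics/a3.png",A[:,:,::-1])
E
```

```text
t: 5.15
eef_pos: [0.5668, -0.144, 0.0621]
tool_rot: [-0.0, 0.229, 0.973, -0.0]
contact_force: [-0.8, -0.3, -0.2]
gripper_width: 0.003
grasp_force: 0.3
t 5.2 pos [ 0.5668 -0.144   0.0621] F [-0.8 -0.3 -0.2] w 0.003 gf 0 ya 63.5 shift [-0.0025  0.0023 -0.0079]
```

View pics/a3.png

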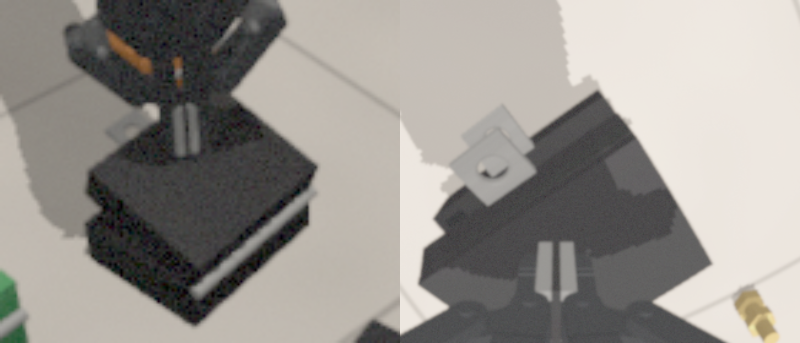

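```bash
python3 - <<'E'
from h import *; from station import bot
s=dict(np.load("scene.npz")); o=bot.get_obs(); p=o["eef_pos"]
for z in(-.014,0,.014): 
    q=proj(s,p+[0,0,z]); print(z,q,((q-[180,180])*400/140))
yaw=.13; ex=np.array([np.cos(yaw),np.sin(yaw),0]);ey=np.array([-ex[1],ex[0],0]); h=np.array([.621,-.138,.032])
for th in(0,.15,.3):
  for k,y in((90,.055),(90,-.055),(0,.055),(0,-.055)):
    q=h-ex*(k*np.cos(th)-25*np.sin(th))/1000+ey*y+np.array([0,0,(k*np.sin(th)+25*np.cos(th))/1000])
    print(th,k,y,((proj(s,q)-[180,180])*400/140).round())
E
```

```text
-0.014 [245.55931567 242.9576965 ] [187.3123305  179.87913287]
0 [245.10261198 237.07299449] [186.00746281 163.06569855]
0.014 [244.63513234 231.04944254] [184.67180669 145.85555011]
0 90 0.055 [206. 103.]
0 90 -0.055 [ 79. 191.]
0 0 0.055 [311. 163.]
0 0 -0.055 [185. 264.]
0.15 90 0.055 [210.  90.]
0.15 90 -0.055 [ 82. 179.]
0.15 0 0.055 [316. 166.]
0.15 0 -0.055 [190. 267.]
0.3 90 0.055 [217.  79.]
0.3 90 -0.055 [ 87. 169.]
0.3 0 0.055 [320. 170.]
0.3 0 -0.055 [195. 271.]
```

```bash
python3 - <<'E'
from h import *
w=dict(np.load("w1.npz")); H=np.linalg.inv(w["hand_eye"])
for z in(-.03,-.014,0,.014):
    q=H[:3,:3]@[0,0,z]+H[:3,3]; d=np.array([q[0],-q[1],-q[2]]); r=np.hypot(d[0],d[1]); a=np.arctan2(r,d[2]); print(z,w["mtx"][:2,2]+325.2*a*d[:2]/r)
E
python3 -m inch '[[0,0,0.003,0],[0,0,0.003,0],[0,0,0,0]]'
python3 -c "from h import *;go([.57,-.143,.07])"
```

```text
-0.03 [274.04302368 291.42887376]
-0.014 [274.23252709 273.98743629]
0 [274.3766366  260.93322162]
0.014 [274.50369428 249.5663491 ]
t: 5.55
eef_pos: [0.5667, -0.144, 0.0559]
tool_rot: [-0.0, 0.229, 0.973, -0.0]
contact_force: [0.4, -0.1, 0.9]
gripper_width: -0.0
grasp_force: 0.1
t 5.5 pos [ 0.5667 -0.144   0.0559] F [ 0.4 -0.1  0.9] w -0.000 gf 0 ya 63.5 shift [-0.0025  0.0023 -0.0141]
```

```bash
python3 -m inch '[[0,0,0.003,0],[0,0,0.003,0],[0,0,0.002,0],[0,0,0,0]]'
python3 -c "from h import *;go([.57,-.143,.07])"
```

```text
t: 5.95
eef_pos: [0.5666, -0.1439, 0.0479]
tool_rot: [-0.0, 0.229, 0.973, -0.0]
contact_force: [0.1, 0.4, -0.1]
gripper_width: -0.001
grasp_force: 0.0
t 6.0 pos [ 0.5666 -0.1439  0.0479] F [ 0.1  0.4 -0.1] w -0.001 gf 0 ya 63.5 shift [-0.0026  0.0023 -0.0221]
```

```bash
python3 - <<'E'
from h import *; from station import bot
C={n:bot.read_camera(n)["color"] for n in("scene","top","wrist")}
f=lambda a:cv2.resize(gam(a,.45),(400,300),interpolation=cv2.INTER_CUBIC)
A=np.vstack([np.hstack([f(C["scene"][195:285,190:310]),f(C["top"][165:240,260:360])]),np.hstack([f(C["wrist"][200:320,200:360]),f(C["wrist"][60:285,150:450])])])
cv2.imwrite("pics/a4.png",A[:,:,::-1])
E
```

```text
(no output)
```

View pics/a4.png

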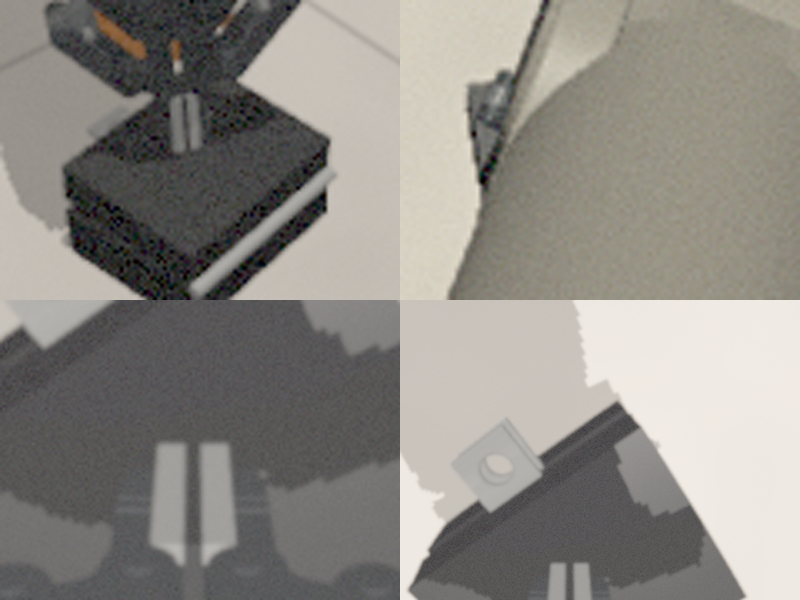

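```bash
python3 -m inch '[[0,0,0.002,0],[0,0,0.002,0],[0,0,0,0]]' | sed -n 2,4p
python3 -m inch '[[0,0,0.002,0],[0,0,0,0]]' | sed -n 2,4p
python3 -m inch '[[0,0,0.002,0],[0,0,0,0]]'| sed -n 2,4p
```

```text
eef_pos: [0.5668, -0.144, 0.0441]
tool_rot: [-0.0, 0.229, 0.973, -0.0]
contact_force: [0.3, -0.4, -0.3]
eef_pos: [0.567, -0.144, 0.0423]
tool_rot: [0.0, 0.229, 0.973, 0.0]
contact_force: [-0.2, 0.6, -0.1]
eef_pos: [0.5671, -0.144, 0.042]
tool_rot: [0.0, 0.229, 0.973, 0.0]
contact_force: [-6.6, 1.9, 18.3]
```

The lid is now firmly at its stop. Contact came at TCP 0.042 m, so the real tips are about 14 mm behind the TCP, and I'll confirm that at the lock. Next I retreat and go to the lock.

```bash
python3 -m inch '[[0,0,-0.04,0],[0,0,-0.05,0],[0,0,-0.04,0]]' 0.04 | sed -n 2,4p
python3 -c "from h import *;go([.5515,.1635,.17],46.5)"
```

```text
eef_pos: [0.5673, -0.1441, 0.1726]
tool_rot: [0.001, 0.229, 0.973, -0.0]
contact_force: [0.7, 0.2, -0.4]
t 7.1 pos [ 0.5673 -0.1441  0.1726] F [ 0.7  0.2 -0.4] w 0.466 gf 0 ya 63.5 shift [0.1512 0.2683 0.0025] turn 17.0
```

```bash
python3 -m inch '[[0.0216,0.0383,0,0],[0.0216,0.0383,0,0],[0.0216,0.0383,0,0],[0.0216,0.0383,0,0],[0.0216,0.0383,0,0],[0.0216,0.0383,0,0],[0.0216,0.0383,0,0],[0,0,0,8.5],[0,0,0,8.5],[0,0,0,0]]' | sed -n 2,2p
python3 - <<'E'
from h import *; from station import bot
go([.5515,.1635,.12],46.5)
o=bot.get_obs(); c=bot.read_camera("wrist"); np.savez("w2.npz",pos=o["eef_pos"],rot=o["tool_rot"],**c)
t=bot.read_camera("top")["color"]
f=lambda a:cv2.resize(gam(a,.5),(400,300),interpolation=cv2.INTER_CUBIC)
A=np.vstack([cv2.resize(gam(c["color"],.7),(560,420)),np.hstack([cv2.resize(gam(t[175:247,270:350],.5),(200,180)),np.zeros((180,360,3),np.uint8)])])
cv2.imwrite("pics/a5.png",A[:,:,::-1])
E
```

```text
eef_pos: [0.5508, 0.164, 0.1702]
t 8.1 pos [0.5508 0.164  0.1702] F [ 0.3  0.8 -0.4] w 0.466 gf 0 ya 46.5 shift [-0.0008  0.0001  0.0502] turn 0.0
```

View pics/a5.png

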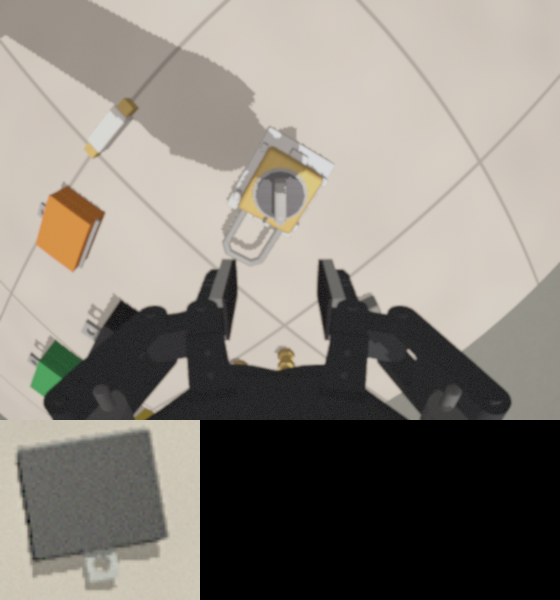

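The lid is shut edge to edge in the top view. The wrist view shows the dial disc at about (280,193), the bar upright between the jaws, the shackle bar at about (240,258), and the fingertips ending at row 260.

```bash
python3 - <<'E'
from h import *
w=dict(np.load("w2.npz")); im=w["color"]; h=cv2.cvtColor(im,cv2.COLOR_RGB2HSV)
m=cv2.inRange(h,(12,90,80),(32,255,255)); m[:130]=0;m[245:]=0;m[:,:225]=0;m[:,340:]=0
c=max(cv2.findContours(m,0,2)[0],key=cv2.contourArea); hull=cv2.convexHull(c)[:,0]
W=np.array([wplane(w,p,.044)[:2] for p in hull],np.float32); print("body",cv2.minAreaRect(W))
print("disc",wplane(w,(280,193),.05)); print("shackle bar",wplane(w,(243,262),.028))
# tile lines check of height: green dial bar ends
print("bar ends",wplane(w,(280,178),.068),wplane(w,(280,221),.068))
E
```

```text
body ((0.551459014415741, 0.1689790040254593), (0.057485271245241165, 0.06528521329164505), 16.38035011291504)
disc [0.55111889 0.16929612 0.05      ]
shackle bar [0.58397151 0.08563748 0.028     ]
bar ends [0.53780602 0.18157636 0.068     ] [0.56526908 0.15572105 0.068     ]
```

```bash
python3 -m inch '[[0.002,0.002,0.04,0],[0,0,0.04,0],[0,0,0.02,0],[0,0,0,0]]' 0.03| sed -n 2,4p
python3 -m inch '[[0,0,0.006,0],[0,0,0.004,0],[0,0,0,0]]' | sed -n 2,4p
python3 -m inch '[[0,0,0.004,0],[0,0,0.004,0],[0,0,0,0]]' | sed -n 2,4p
```

```text
eef_pos: [0.5487, 0.1651, 0.0676]
tool_rot: [-0.002, 0.369, 0.929, -0.002]
contact_force: [-0.1, -0.2, 0.4]
eef_pos: [0.5515, 0.1664, 0.061]
tool_rot: [0.0, 0.37, 0.929, 0.001]
contact_force: [0.5, 0.1, 0.0]
eef_pos: [0.5506, 0.1662, 0.0521]
tool_rot: [-0.0, 0.37, 0.929, -0.0]
contact_force: [0.3, -0.5, -0.1]
```

```bash
python3 -m inch '[[0,0,0.006,0],[0,0,0.005,0],[0,0,0,0]]' | sed -n 2,4p
python3 -m inch '[[0,0,0.003,0],[0,0,0,0]]' | sed -n 4,4p
python3 -m inch '[[0,0,0.002,0],[0,0,0,0]]' | sed -n 2,4p
```

```text
eef_pos: [0.5503, 0.166, 0.0405]
tool_rot: [-0.001, 0.37, 0.929, -0.001]
contact_force: [-0.4, -0.4, 0.9]
contact_force: [-0.3, -0.2, -0.2]
eef_pos: [0.5509, 0.1662, 0.0363]
tool_rot: [-0.0, 0.37, 0.929, -0.0]
contact_force: [-0.2, 1.0, 0.8]
```

```bash
python3 -m inch '[[0,0,0,0],[0,0,0,0],[0,0,0,0],[0,0,0,0],[0,0,0,0]]' 0.0 30
```

```text
t: 10.4
eef_pos: [0.5512, 0.1665, 0.0366]
tool_rot: [0.0, 0.37, 0.929, 0.0]
contact_force: [0.4, 1.2, 0.5]
gripper_width: 0.105
grasp_force: 33.5
```

```bash
python3 -m inch '[[0,0,0,7.5],[0,0,0,7.5],[0,0,0,7.5],[0,0,0,7.5],[0,0,0,0],[0,0,0,0]]'; python3 -c "
from h import *;go([.5512,.1665,.15],16.5)
from station import bot;print(bot.get_obs()['torque'])"
```

```text
t: 11.0
eef_pos: [0.5516, 0.1671, 0.0366]
tool_rot: [0.0, 0.596, 0.803, 0.001]
contact_force: [2.7, 3.3, -0.4]
gripper_width: 0.107
grasp_force: 33.3
t 11.0 pos [0.5516 0.1671 0.0366] F [ 2.7  3.3 -0.4] w 0.107 gf 33 ya 16.8 shift [-0.0004 -0.0004 -0.1134] turn 0.3
[ 0.6461717  -0.6444223  -0.02431309]
```

```bash
python3 -m inch '[[0,0,0,0],[0,0,0,0],[0,0,0,0],[0,0,-0.03,0],[0,0,-0.03,0],[0,0,-0.02,-8],[0,0,0,-8],[0,0,0,-8],[0,0,0,-8],[0,0,0,-8]]' 0.03 | sed -n 2,4p
python3 -m inch '[[0,0,0,-8],[0,0,0,-8],[0,0,0,-8],[0,0,0,-8],[0,0,0,-8],[0,0,0,-8],[0,0,0,-1.7],[0,0,0,0]]' | sed -n 2,4p
python3 - <<'E'
from h import *; from station import bot
go([.576,.086,.116],106.5); print(bot.get_obs()["q"].round(2) if hasattr(bot.get_obs()["q"],"round") else bot.get_obs()["q"])
E
```

```text
eef_pos: [0.5506, 0.1657, 0.1164]
tool_rot: [-0.0, 0.285, 0.959, -0.0]
contact_force: [-0.1, 0.3, -0.2]
eef_pos: [0.5507, 0.1657, 0.1163]
tool_rot: [-0.0, -0.14, 0.99, -0.0]
contact_force: [0.8, -0.3, -0.1]
t 12.8 pos [0.5507 0.1657 0.1163] F [ 0.8 -0.3 -0.1] w 0.349 gf 0 ya 106.1 shift [-0.0022 -0.0836  0.0003] turn -0.4
[-0.49  0.43  0.12  1.9  -0.07  0.82  1.51]
```

```bash
python3 -m inch '[[-0.001,-0.042,0,0],[-0.001,-0.042,0,0],[0,0,0,-0.4],[0,0,0,0]]' | sed -n 2,2p
python3 - <<'E'
from h import *; from station import bot
go([.576,.086,.03],106.5)
o=bot.get_obs(); c=bot.read_camera("wrist"); np.savez("w3.npz",pos=o["eef_pos"],rot=o["tool_rot"],**c)
cv2.imwrite("pics/a6.png",cv2.resize(gam(c["color"][140:350,130:410],.8),(800,600),interpolation=cv2.INTER_CUBIC)[:,:,::-1])
E
```

```text
eef_pos: [0.5764, 0.0847, 0.1163]
t 13.2 pos [0.5764 0.0847 0.1163] F [-0.1  1.1  0.1] w 0.350 gf 0 ya 106.4 shift [0.     0.0014 0.0863] turn -0.1
```

View pics/a6.png

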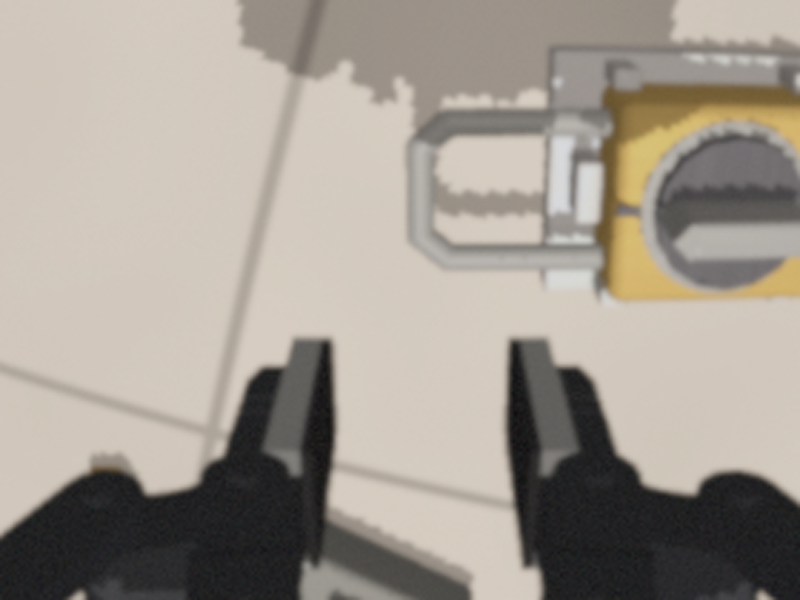

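The pointed end of the dial now points at the shackle. The shackle's cross bar at crop (421,190) is centred between the jaws.

```bash
python3 - <<'E'
from h import *
w=dict(np.load("w3.npz")); p=wplane(w,(130+421*.35,140+190*.35),.028); print(p); go([*p[:2],.02],106.5)
print(wplane(w,(130+425*.35,140+122*.35),.028),wplane(w,(130+425*.35,140+256*.35),.028))
E
```

```text
[0.57574801 0.08652193 0.028     ]
t 13.2 pos [0.5761 0.0865 0.1162] F [0.2 1.1 0.8] w 0.351 gf 0 ya 106.5 shift [0.0003 0.0001 0.0962] turn 0.0
[0.55667311 0.08203923 0.028     ] [0.59455964 0.093257   0.028     ]
```

```bash
python3 -m inch '[[0,0,0.04,0],[0,0,0.03,0],[0,0,0.02,0],[0,0,0,0]]' | sed -n 2,4p
python3 -m inch '[[0,0,0.012,0],[0,0,0.010,0],[0,0,0,0]]' | sed -n 2,4p
```

```text
eef_pos: [0.5735, 0.0878, 0.0236]
tool_rot: [-0.003, -0.146, 0.989, 0.0]
contact_force: [-0.2, -0.1, 0.3]
eef_pos: [0.5758, 0.0865, 0.0037]
tool_rot: [-0.001, -0.145, 0.989, 0.0]
contact_force: [-1.1, 0.4, -0.3]
```

```bash
python3 -m inch '[[0,0,0,0],[0,0,0,0],[0,0,0,0],[0,0,0,0],[0,0,0,0]]' 0 30
```

```text
t: 14.45
eef_pos: [0.5768, 0.0861, 0.0049]
tool_rot: [0.001, -0.145, 0.989, -0.0]
contact_force: [0.4, -0.5, 1.9]
gripper_width: 0.078
grasp_force: 29.9
```

```bash
python3 -m inch '[[0,-0.004,0,0],[0,-0.005,0,0],[0,-0.005,0,0],[0,-0.004,0,0],[0,0,0,0]]' | sed -n 2,6p
python3 -m inch '[[0,-0.003,0,0],[0,-0.001,0,0],[0,0,0,0],[0,0,0,0]]' ; python3 -c "from h import *;go([.5818,.067,.004],106.5)"
```

```text
eef_pos: [0.5819, 0.0678, 0.0044]
tool_rot: [0.0, -0.144, 0.99, -0.0]
contact_force: [1.7, 0.5, 1.8]
gripper_width: 0.076
grasp_force: 29.9
t: 15.35
eef_pos: [0.5827, 0.0649, 0.0044]
tool_rot: [0.0, -0.145, 0.989, -0.0]
contact_force: [-0.6, 2.1, 1.9]
gripper_width: 0.076
grasp_force: 29.8
t 15.3 pos [0.5827 0.0649 0.0044] F [-0.6  2.1  1.9] w 0.076 gf 30 ya 106.6 shift [0.0002 0.0022 0.0004] turn 0.1
```

```bash
python3 -m inch '[[0,-0.002,0,0],[0,-0.001,0,0],[0,0,0,0],[0,0,0,0]]' | sed -n 2,6p
```

```text
eef_pos: [0.5828, 0.0647, 0.0042]
tool_rot: [-0.0, -0.146, 0.989, 0.001]
contact_force: [-1.5, 7.7, 1.8]
gripper_width: 0.077
grasp_force: 29.9
```

Stop reached: the force is rising and the bar no longer moves. Now I release and go to the body.

```bash
python3 -m inch '[[0,0.002,0,0],[0,0,0,0],[0,0,0,0],[0,0,-0.03,0],[0,0,-0.04,0],[0,0,-0.04,0],[0,0,0,8],[0,0,0,8],[0,0,0,8],[0,0,0,8],[0,0,0,8],[0,0,0,8]]' 0.03 | sed -n 2,4p
python3 -m inch '[[0,0,0,8],[0,0,0,8],[0,0,0,8],[0,0,0,8],[0,0,0,8],[0,0,0,2],[0,0,0,0]]' 0.0854 | sed -n 2,4p
python3 -c "from h import *;go([.552,.1665,.06],16.5)"
```

```text
eef_pos: [0.5829, 0.0632, 0.1144]
tool_rot: [0.0, 0.273, 0.962, -0.0]
contact_force: [0.4, -0.4, 0.8]
eef_pos: [0.5829, 0.0637, 0.1143]
tool_rot: [0.0, 0.597, 0.802, -0.0]
contact_force: [-0.4, 0.5, -0.3]
t 17.6 pos [0.5829 0.0637 0.1143] F [-0.4  0.5 -0.3] w 0.994 gf 0 ya 16.7 shift [1.074e-01 1.000e-04 5.420e-02] turn 0.2
```

```bash
python3 -m inch '[[0.036,0,0,0],[0.036,0,0,0],[0.0355,0,0,0.2],[0,0,0.03,0],[0,0,0.025,0],[0,0,0,0]]' | sed -n 2,4p
python3 -m inch '[[0,0,0.01,0],[0,0,0.01,0],[0,0,0.005,0],[0,0,0,0]]' | sed -n 2,4p
python3 -c "from h import *;go([.552,.1665,.002],16.5)"
```

```text
eef_pos: [0.5496, 0.1666, 0.0567]
tool_rot: [-0.001, 0.597, 0.802, -0.002]
contact_force: [-0.3, -1.0, 0.9]
eef_pos: [0.552, 0.1668, 0.034]
tool_rot: [-0.0, 0.599, 0.801, -0.0]
contact_force: [0.6, 0.2, 0.6]
t 18.6 pos [0.552  0.1668 0.034 ] F [0.6 0.2 0.6] w 0.999 gf 0 ya 16.4 shift [-0.0003 -0.      0.032 ] turn -0.1
```

```bash
for i in 1 2; do python3 -m inch '[[0,0,0.005,0],[0,0,0.003,0],[0,0,0,0]]' | sed -n 2,4p; done; python3 -m inch '[[0,0,0.004,0],[0,0,0.002,0],[0,0,0,0]]' | sed -n 2,4p
```

```text
eef_pos: [0.552, 0.1671, 0.0261]
tool_rot: [-0.0, 0.599, 0.801, -0.0]
contact_force: [-0.1, -0.3, -0.1]
eef_pos: [0.5518, 0.167, 0.0179]
tool_rot: [-0.0, 0.599, 0.801, -0.0]
contact_force: [-0.2, 0.2, 0.1]
eef_pos: [0.5519, 0.167, 0.012]
tool_rot: [-0.0, 0.599, 0.801, -0.0]
contact_force: [-0.2, 0.5, -0.2]
```

```bash
python3 -m inch '[[0,0,0.004,0],[0,0,0,0]]' | sed -n 2,4p;  python3 -m inch '[[0,0,0.003,0],[0,0,0,0]]' | sed -n 2,4p; python3 -m inch '[[0,0,0.003,0],[0,0,0,0]]' | sed -n 2,4p
```

```text
eef_pos: [0.5518, 0.1671, 0.0079]
tool_rot: [-0.0, 0.599, 0.801, -0.0]
contact_force: [0.6, -0.3, 1.0]
eef_pos: [0.5519, 0.1671, 0.005]
tool_rot: [-0.0, 0.599, 0.801, -0.0]
contact_force: [0.3, 0.3, 0.0]
eef_pos: [0.5519, 0.1671, 0.0021]
tool_rot: [-0.0, 0.599, 0.801, -0.0]
contact_force: [-1.0, -0.5, -0.6]
```

```bash
python3 -m inch '[[0,0,0,0],[0,0,0,0],[0,0,0,0],[0,0,0,0]]' 0.045 70 | sed -n 2,6p; python3 -m inch '[[0,0,-0.005,0],[0,0,-0.01,0],[0,0,0,0]]'  | sed -n 2,6p
```

```text
eef_pos: [0.5523, 0.1672, 0.0028]
tool_rot: [-0.0, 0.599, 0.801, 0.0]
contact_force: [-1.2, -0.5, 4.9]
gripper_width: 0.666
grasp_force: 76.3
eef_pos: [0.5525, 0.1673, 0.0184]
tool_rot: [0.0, 0.599, 0.801, 0.0]
contact_force: [-0.2, 1.1, -5.2]
gripper_width: 0.664
grasp_force: 77.0
```

```bash
python3 -m inch '[[0,0,-0.02,0],[0,0,-0.03,0],[0,0,-0.03,0],[0,0,-0.03,0],[0,0,-0.02,0],[0,0,0,0]]'  | sed -n 2,6p; python3 -c "from h import *;go([.497,-.073,.15],16.5)"
```

```text
eef_pos: [0.5535, 0.1673, 0.1499]
tool_rot: [0.001, 0.599, 0.801, 0.002]
contact_force: [-0.5, -0.3, -6.2]
gripper_width: 0.663
grasp_force: 77.2
t 21.4 pos [0.5535 0.1673 0.1499] F [-0.5 -0.3 -6.2] w 0.663 gf 77 ya 16.4 shift [-0.2146 -0.1221 -0.0009] turn -0.1
```

```bash
python3 -m inch '[[-0.012,-0.007,0,0],[-0.023,-0.013,0,0],[-0.030,-0.017,0,0],[-0.030,-0.017,0,0],[-0.030,-0.017,0,0],[-0.030,-0.017,0,0],[-0.030,-0.017,0,0],[-0.020,-0.012,0,0],[-0.010,-0.005,0,0],[0,0,0,0]]'  | sed -n 2,6p
python3 - <<'E'
from h import *; from station import bot
go([.497,-.073,.091],16.5)
for n in("wrist","scene","top"):
    o=bot.get_obs(); c=bot.read_camera(n); np.savez(n+"4.npz",pos=o["eef_pos"],rot=o["tool_rot"],**c)
w=np.load("wrist4.npz")["color"]; s=np.load("scene4.npz")["color"]; t=np.load("top4.npz")["color"]
f=lambda a,W,H:cv2.resize(gam(a,.6),(W,H),interpolation=cv2.INTER_CUBIC)
A=np.vstack([f(w[80:290,140:420],800,600)[:,:][0:0],np.hstack([f(w[80:305,130:430],400,300),f(s[150:255,180:320],400,300)]),np.hstack([f(t[165:255,250:370],400,300),f(w,400,300)])])
cv2.imwrite("pics/a7.png",A[:,:,::-1])
E
```

```text
eef_pos: [0.4942, -0.0756, 0.1463]
tool_rot: [-0.001, 0.6, 0.8, -0.001]
contact_force: [0.2, 0.9, -4.6]
gripper_width: 0.661
grasp_force: 77.0
t 22.4 pos [ 0.4942 -0.0756  0.1463] F [ 0.2  0.9 -4.6] w 0.661 gf 77 ya 16.2 shift [0.0017 0.0035 0.0553] turn -0.3
```

View pics/a7.png

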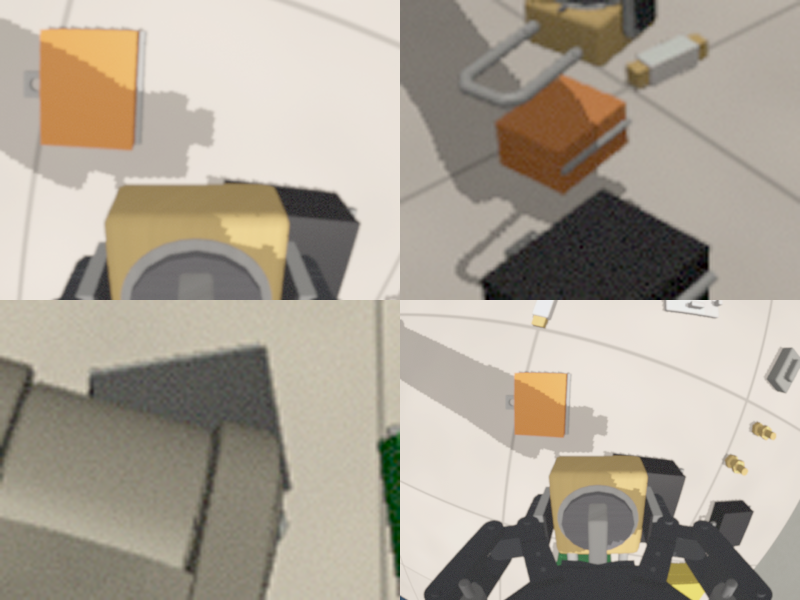

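```bash
python3 - <<'E'
from h import *
t=dict(np.load("top.npz")); s=dict(np.load("scene4.npz"))
P=lambda u,v:(270+u/2.5,175+(v-420)/2.5)
print("eye",plane(t,P(101,567),.036))
C=np.array([plane(t,P(*q),.057) for q in((33,558),(166,538),(150,431),(18,452))]); c=C.mean(0)
ex=(C[3]-C[0]+C[2]-C[1]); ex/=np.linalg.norm(ex); ey=C[0]-C[1]; print(C.round(4),"sizes",np.linalg.norm(C[3]-C[0]),np.linalg.norm(ey)); print("yaw",np.arctan2(ex[1],ex[0]),np.arctan2(-ey[0],ey[1]),"eye from body",c-.057*ex)
S=lambda u,v:(180+(u-400)/2.857,150+v/2.857)
p=s["pos"]; a=np.radians(-73.7); lx=np.array([np.cos(a),np.sin(a),0])
print("bar seen",plane(s,S(489,93),p[2]+.0252),"pred",p+.104*lx, "tcp",p)
E
```

```text
eye [ 0.51434286 -0.15308774  0.036     ]
[[ 0.521  -0.096   0.057 ]
 [ 0.5372 -0.204   0.057 ]
 [ 0.6249 -0.1921  0.057 ]
 [ 0.6074 -0.084   0.057 ]] sizes 0.0872053247304908 0.10922156191516598
yaw 0.13683247178805147 0.1486010479080096 eye from body [ 0.51616648 -0.15177962  0.057     ]
bar seen [ 0.52717441 -0.17402112  0.17171959] pred [ 0.52429161 -0.17360749  0.14651959] tcp [ 0.49510227 -0.07378774  0.14651959]
```

```bash
python3 -m inch '[[0,-0.002,0.008,0],[0,0,0.015,0],[0,0,0.015,0],[0,0,0.011,0],[0,0,0.006,0],[0,0,0,0],[0,0,0,0],[0,0,0,0]]'  | sed -n 2,6p
python3 -c "from h import *;go([.493,-.075,.091],16.5)"
```

```text
eef_pos: [0.4946, -0.0742, 0.0929]
tool_rot: [0.0, 0.599, 0.801, 0.0]
contact_force: [0.4, 0.1, -5.1]
gripper_width: 0.669
grasp_force: 76.9
t 23.4 pos [ 0.4946 -0.0742  0.0929] F [ 0.4  0.1 -5.1] w 0.669 gf 77 ya 16.4 shift [-0.0003 -0.0018  0.0019] turn -0.1
```

```bash
python3 -m inch '[[0,-0.0015,0.002,0],[0,0,0,0],[0,0,0,0],[0,0,0,0],[0,0,0,0],[0,0,0,0],[0,0,0,0]]'  | sed -n 2,6p
python3 -c "from station import bot;print(bot.hand_in())"
```

```text
eef_pos: [0.4927, -0.0746, 0.0904]
tool_rot: [0.0, 0.599, 0.801, 0.0]
contact_force: [-0.4, 0.1, -5.3]
gripper_width: 0.665
grasp_force: 76.9
the job is handed in; nothing more can be done
None
```

Job handed in at about 24 s: the shell is shut, the dial is at the shackle and the shackle is out to its stop. The lock is held level, with its loop about 8 cm above the hasp eye by my measurements; hand-in returned no verdict. The first push on the lid slipped off its edge and pressed on the hasp tab at up to about 27 N, before a second push closed it.

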